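# Change the mill roll on the run-out stand

## Task

Change the rolls over on the run-out stand: first take the short grooved roll off the two V-rests and lay it in the empty wooden saddle, then slide the moving rest along the bed until its carriage is fully home against the stop, and then lay the long plain roll across the two rests, a neck lying down in each V. The brush left across the bed is in the carriage's way; lay it flat on the free desk top, bristles up, clear of the stand. Set the rolls down gently without dropping them, and leave the bottle, the bench block and the cutters where they are.

Things in the scene. Friction and masses are not known exactly. Their poses are not given: they have to be found in the camera images.
- stand: Low grey run-out stand, fixed: bed 78 mm wide (x), 236 mm long (y, -128 to +108 mm), z up. Origin on the desk, under the point midway between the rests with the carriage home. Ways on top at z = 24 mm. Fixed V-rest at y = +70 mm, moving rest on the -y side, stop block (60 x 18 mm, top z = 36 mm) at y = -97 to -115 mm; dial gauge behind (+x).
- fixed_rest (a point): In the V of the fixed rest, on the axis of a neck lying there, 70.7 mm above the desk, in the middle of the plate; axes as the stand's. Both rests are alike: upright steel plates 10 mm thick (y), 56 mm wide (x), with a 90 degree V notch open to the top; V bottom 12.7 mm below this point, tops of the horns 4.3 mm above it.
- gauge (a point): Plunger tip of the dial gauge, drawn back behind the bed and fixed to the stand: 55 mm from the rests' axis, 71 mm above the desk. Its dial, 42 mm across, lies flat 41 mm behind the tip; its post, 36 mm nearer +y than the dial, is 93 mm high. Axes as the stand's. The foot of the post juts out behind the bed: in the stand's frame x = 34 to 119 mm, y = 60 to 104 mm, 16 mm high.
- seat (a point): Where the middle of the plain roll's axis belongs: midway between the rests with the carriage home, 70.7 mm above the desk; axes as the stand's, y along the bed. The grooved roll starts with its axis at the same height, about 26 mm nearer the fixed rest (+y).
- moving_rest (a point): In the V of the moving rest, like the point of the fixed rest, 70.7 mm above the desk; axes as the stand's. The plate is solid from the V bottom down to its carriage, a dark block 64 mm wide, 48 mm long (y), top 33.7 mm below this point. The 10 mm plate can be pinched from above or pushed on its face.
- carriage (a joint): Travel of the carriage from its inner end, m: 0 = rests 80 mm apart (centre to centre), grows as the carriage slides along the stand's -y, 0.060 = home against the stop, rests 140 mm apart. It takes about 4 N to slide and stays where it is left.
- grooved_roll: The short steel roll with a row of V grooves round its barrel: barrel 34 mm in diameter and 60 mm long, at either end a neck 18 mm in diameter and 30 mm long (120 mm overall), about 0.5 kg. Origin on its axis at mid-length, y along the axis; it may be turned any way about that axis. It starts lying on the two rests.
- plain_roll: The long plain steel roll: smooth barrel 34 mm in diameter and 110 mm long, at either end a neck 18 mm in diameter and 30 mm long (170 mm overall), about 0.8 kg. Origin on its axis at mid-length, y along the axis. It starts lying in one of the two wooden saddles, its axis 59.6 mm above the desk.
- saddle_empty: The wooden saddle that is empty at the start, fixed to the desk: foot board 66 (x) x 76 (y) x 12 mm, on it a block 30 mm wide (x) and 66 mm long (y) with a wide 120 degree V groove along y in its top; groove bottom at z = 40 mm, edges at z = 48 mm. Origin on the desk under its middle, z up.
- saddle_empty_seat (a point): Point above the middle of the empty saddle where the middle of a roll's axis lies when the 34 mm barrel rests in the groove: 59.6 mm above the desk, axes as the saddle's, y along the groove.
- saddle_plain: The wooden saddle, alike, fixed, that holds the plain roll at the start. Origin on the desk under its middle, groove along y.
- bottle: Bystander: small clear bottle with a tall black cap, standing, 37 mm across and 93 mm high; origin under its middle.
- cutters: Bystander: red-handled flush cutters lying flat near the desk's front edge, 38 (x) x 122 (y) x 10 mm high; origin under their middle.
- brush: Wooden brush, brass bristles up, 151 mm long (y): wooden back 26 mm wide (x) and 16 mm high, bristles 21 mm wide up to 32 mm, on the middle 96 mm. Origin under its middle, z up. Starts lying across the ways (its underside at z = 24 mm) between carriage and stop, its ends jutting out beyond the bed.
- brush_top (a point): Middle of the top of the brush's wooden back, 16 mm above its underside. Desk to lay it on: where x is 0.38 to 0.72 m and y within 0.36 m either side, only the things listed here stand on the desk; small clutter lies outside.
- block: Bystander: flat square steel bench block, 98 (x) x 111 (y) x 20 mm high; origin under its middle.
Mind the look-alikes: they are no part of the job. Leave any orange look-alike of the brush alone. What is shaped like the grooved_roll but pink is not meant.

How it is judged:
On the way, in this order (a step that is already met when the one before it is completed fails the run):
1. the grooved roll lies in the groove of the saddle that was empty (distance between grooved_roll and saddle_empty_seat below 0.02 m and z of grooved_roll in the frame of saddle_empty_seat below 0.003 m and angle between the y axis of grooved_roll and the y axis of saddle_empty_seat, either way round below 0.1 rad), for 0.2 s.
2. the carriage is home against its stop (value of joint carriage above 0.057 m), for 0.2 s.
At the end, for the whole second after the job is handed in: Carriage within 3 mm of its stop; plain roll still, in both Vs (3 mm in height, 4 mm sideways, 14 mm along the bed, 0.04 rad); grooved roll still, in the groove of the saddle that was empty (20 mm, 0.1 rad); brush still, flat on the desk, bristles up, off the stand (all of step 1 and value of joint carriage above 0.057 m and z of plain_roll in the frame of seat between -0.003 and 0.003 m and x of plain_roll in the frame of seat between -0.004 and 0.004 m and y of plain_roll in the frame of seat between -0.014 and 0.014 m and angle between the y axis of plain_roll and the y axis of seat, either way round below 0.04 rad and linear speed of each of plain_roll, grooved_roll, brush below 0.02 m/s and height (world z) of brush below 0.006 m and angle between brush's own z axis and vertical below 0.15 rad and contact force between brush and stand below 0.05 N); the robot touches nothing.
It fails at once if the plain roll comes down on the rests at over 0.35 m/s, as when dropped (z of plain_roll in the frame of seat below 0.008 m and horizontal distance between plain_roll and seat below 0.02 m and linear speed of plain_roll above 0.35 m/s).
It fails at once if the grooved roll comes down in the saddle at over 0.35 m/s, as when dropped (z of grooved_roll in the frame of saddle_empty_seat below 0.008 m and horizontal distance between grooved_roll and saddle_empty_seat below 0.02 m and linear speed of grooved_roll above 0.35 m/s).
It fails at once if the bottle is tipped or moved by more than 30 mm (distance of bottle from where it was at the start of the episode above 0.03 m or angle between bottle's own z axis and vertical above 0.4 rad).
It fails at once if the cutters or the bench block are moved by more than 30 mm (distance of any of cutters, block from where it was at the start of the episode above 0.03 m).
It also fails if it takes over 72 s, if anything falls off the work surface, if the arm or the gripper's body presses on something with over 40 N, if the wrist force passes 120 N, or if a joint passes its speed limit or range.

## Robot

A 6-joint arm with a two-finger parallel gripper is mounted at the origin on a cart in front of the work surface, level with it; the furniture and walls round the work are solid. World frame = base frame: x ahead of the robot, y to its left, z up, the work surface at z = 0. Lengths are in m, angles in rad, forces in N, time in s.
With the tool pointing down it reaches from about 0.325 to 0.775 m from the base axis. Payload 5.5 kg.
Tool frame: the origin (TCP) lies between the finger pads; the fingertips stand 8 mm ahead of it and the grasp point (between the pads) lies 11 mm behind it (tcp_to_tips is the distance from the TCP to the fingertips, in m); z points along the fingers, y is the line along which they close (so a half turn about z gives the same grasp; the last joint's range is limited). The gripper opens to 88 mm and grips with 3 to 60 N. Pads are 20 mm wide; open, the fingers measure 115 mm over their backs; the gripper's body (75 mm by 178 mm) begins 61 mm behind the grasp point.
Start: joints at [1.159, 0.091, 1.231, -0, 1.82, -0.057], TCP at [0.208, 0.563, 0.231] pointing down, gripper open.
Joint ranges: [-2.87, 2.87], [-0.86, 2.18], [0.17, 2.46], [-1.51, 4.65], [0.06, 2.69], [-2.65, 2.65]. Speed limits (rad/s): [2.57, 2.57, 3.01, 3.14, 3.14, 3.14].

## Interface

Orientations are given as a unit quaternion [w, x, y, z].
In Python, from bench import * gives the robot as it stands. Calls block until the motion is done:
- move_to(position, orientation): joint-space move of the TCP to a pose.
- move_l(position, speed=0.15, orientation=None): straight line of the TCP; orientation=None keeps the orientation; speed is the mean speed in m/s.
- movej(angles): joint-space move.
- gripper_open() and close(): open the fingers fully, or close them until they stop; the grip force is fixed at half the most.
- hold(seconds).
- inverse_kinematics(position, orientation): joint angles nearest the present ones, or None.
- state(): the state.
- get_image(name): name is "scene" or "top" or "wrist"; returns a dict with "frame" (400x640x3 uint8, blue, green, red), "depth" (400x640 float32, m along the optical axis (not along the pixel's ray), 0 where there is no reading), "camera_matrix" (3x3 intrinsics, pixels), "k1" (the pictures are not rectified: a ray, as slopes to the right and down, at radius r is drawn at 1 + k1 r^2 times it, then the intrinsics apply), "view" (4x4, takes a point from world to camera coordinates). Camera axes: x right, y up, looking along -z (the intrinsics and any distortion apply to the point x, -y, -z); pixel columns grow to the right and rows downward; lengths in m; the calibration is good to about 2 mm. A picture is of the moment at which its call begins.
A pose or a line that the arm cannot do raises IKError and nothing moves.
- job_done(): hands the job in; it is judged then, once.
The state is a dict: "time": time; "joint_pos": joint angles; "dq": joint speeds; "joint_torque": joint torques, N m; "ee_pos": TCP position; "ee_rot": TCP orientation; "ft_force": force on the tool from outside, world axes, zero at the start; "moment": the same for the moment, N m; "finger_gap": finger opening in m; "finger_force": force on a finger pad.
Only numpy, scipy, OpenCV 4.12 (cv2) and the standard library are available. Lean on these libraries where they do the work, as an engineer would, in place of code of your own. Each camera call takes 0.05 s, during which the arm holds its last target. There are 200 camera calls.

## Working session

There is one attempt and no reset: what is moved stays moved. The work goes in short steps, each a Python script; the robot and the scene stay as the last script left them, time stands still between calls to the robot, and variables do not carry over. Pictures are saved under pics/ and viewed, at most 10 in all, crops included, and the job is handed in when it is done.

```bash
ls; mkdir -p pics; cat > h.py <<'E'
from bench import *
import numpy as np, cv2
from scipy.spatial.transform import Rotation as R
def pts(im):
    """world point per pixel from depth"""
    K=np.array(im["camera_matrix"]);h,w=im["depth"].shape
    D=np.array([im["k1"],0,0,0,0],float)
    uv=np.stack(np.meshgrid(np.arange(w),np.arange(h)),-1).reshape(-1,1,2).astype(np.float64)
    s=cv2.undistortPoints(uv,K,D).reshape(h,w,2)
    d=im["depth"]
    c=np.stack([s[...,0]*d,-s[...,1]*d,-d,np.ones_like(d)],-1)
    return (c@np.linalg.inv(np.array(im["view"])).T)[...,:3]
def ray(im,u,v):
    K=np.array(im["camera_matrix"])
    s=cv2.undistortPoints(np.array([[[u,v]]],float),K,np.array([im["k1"],0,0,0,0],float))[0,0]
    T=np.linalg.inv(np.array(im["view"]))
    return T[:3,3],T[:3,:3]@np.array([s[0],-s[1],-1])
def onz(im,u,v,z):
    o,d=ray(im,u,v);return o+d*(z-o[2])/d[2]
def down(yaw):
    """tool down, closing axis (tool y) at angle yaw+90deg.. tool x at yaw"""
    q=(R.from_euler('z',yaw)*R.from_euler('x',np.pi)).as_quat();return [q[3],*q[:3]]
E
python3 - <<'E'
from h import *
import pickle
ims={n:get_image(n) for n in("scene","top")}
pickle.dump(ims,open('ims0.pkl','wb'))
for n,i in ims.items():
    cv2.imwrite(f'pics/{n}0.png',i["frame"]); print(n,i["k1"],np.linalg.inv(i["view"])[:3].round(3).tolist(),(i["depth"]>0).mean())
s=state();print(s["time"],s["ee_rot"],s["finger_gap"])
E
```

```text
pics
scene -0.05412805021265716 [[0.802, 0.263, -0.536, -0.016], [-0.597, 0.319, -0.737, -0.722], [-0.023, 0.911, 0.413, 0.476]] 0.99158203125
top -0.02897330924455747 [[-0.025, 0.996, -0.082, 0.414], [-1.0, -0.026, -0.012, -0.018], [-0.014, 0.081, 0.997, 1.178]] 0.9960390625
0.1 [-2.05146650e-04  1.76476372e-01  9.84304506e-01 -8.28859895e-04] 0.08808742271599135
```

View pics/top0.png

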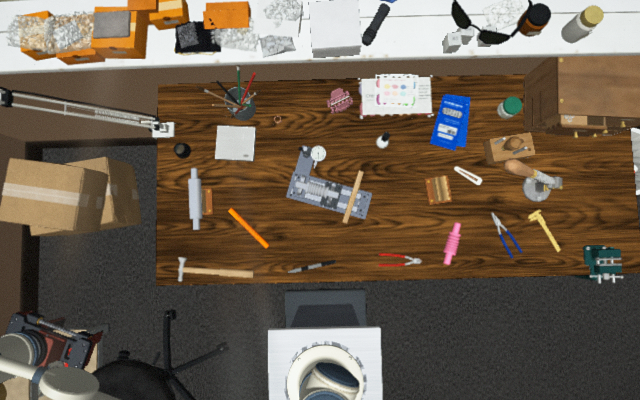

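View pics/scene0.png

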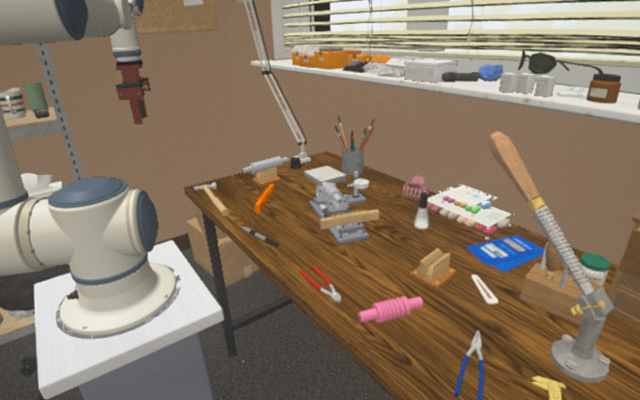

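The top view shows these candidates:
- **Grooved roll:** the grey roll on the stand at (325,190). The pink look-alike is at (452,243).
- **Brush:** the tan one at (352,196), lying across the bed. The orange look-alike is at (248,228).
- **Plain roll:** (195,198), in its saddle.
- **Empty saddle:** (438,190).
- **Bystanders:** bottle (383,141), block (235,142), cutters (400,260).

By the description I take the grey roll on the stand and the tan brush.

```bash
python3 - <<'E'
from h import *
import pickle
ims=pickle.load(open('ims0.pkl','rb'));t=ims["top"];P=pts(t)
for n,(u,v) in dict(roll=(325,190),brush=(352,196),plain=(195,198),empty=(438,190),bottle=(383,141),block=(235,142),cut=(400,260),desk=(300,250),pink=(452,243),gauge=(318,153)).items(): print(n,P[v,u].round(3))
w=get_image("wrist");s=state();q=s["ee_rot"]
T=np.eye(4);T[:3,:3]=R.from_quat([*q[1:],q[0]]).as_matrix();T[:3,3]=s["ee_pos"]
print((np.linalg.inv(T)@np.linalg.inv(w["view"])).round(3),w["camera_matrix"])
g=P[v,u]
# look from above stand
print(s["ee_pos"])
for x,y in [(0.44,0.0),(0.42,-0.2),(0.42,0.36)]:
  for yw in (0,1.57,-1.57,3.14):
    print(x,y,yw,inverse_kinematics([x,y,0.30],down(yw)))
E
```

```text
roll [ 0.531 -0.015  0.085]
brush [ 0.516 -0.089  0.052]
plain [0.519 0.34  0.075]
empty [ 0.527 -0.329  0.044]
bottle [ 0.666 -0.179  0.057]
block [0.685 0.243 0.016]
cut [ 0.334 -0.223  0.001]
desk [ 0.369  0.062 -0.002]
pink [ 0.379 -0.365  0.031]
gauge [0.632 0.002 0.083]
[[-0.001  0.96   0.281  0.077]
 [ 1.     0.001  0.     0.   ]
 [-0.     0.281 -0.96  -0.153]
 [ 0.     0.     0.     1.   ]] [[299.70865046   0.         320.01546568]
 [  0.         299.70865046 195.551121  ]
 [  0.           0.           1.        ]]
[0.20833679 0.56243745 0.22975438]
0.44 0.0 0 [-7.73498348e-02 -3.08819002e-01  1.47792851e+00 -4.44089210e-16
  1.97248314e+00  1.49344649e+00]
0.44 0.0 1.57 [-7.73498348e-02 -3.08819002e-01  1.47792851e+00 -4.44089210e-16
  1.97248314e+00 -7.65535080e-02]
0.44 0.0 -1.57 None
0.44 0.0 3.14 [-0.07734983 -0.308819    1.47792851  0.          1.97248314 -1.64655351]
0.42 -0.2 0 [-5.17573148e-01 -2.42616104e-01  1.42387343e+00 -4.44089210e-16
  1.96033533e+00  1.05322318e+00]
0.42 -0.2 1.57 [-0.51757315 -0.2426161   1.42387343  0.          1.96033533 -0.51677682]
0.42 -0.2 -1.57 [-5.17573148e-01 -2.42616104e-01  1.42387343e+00 -4.44089210e-16
  1.96033533e+00  2.62322318e+00]
0.42 -0.2 3.14 [-0.51757315 -0.2426161   1.42387343  0.          1.96033533 -2.08677682]
0.42 0.36 0 [ 6.47123877e-01 -9.74306787e-03  1.21064378e+00 -4.44089210e-16
  1.94069194e+00  2.21792020e+00]
0.42 0.36 1.57 [ 6.47123877e-01 -9.74306787e-03  1.21064378e+00 -4.44089210e-16
  1.94069194e+00  6.47920204e-01]
0.42 0.36 -1.57 [ 0.64712388 -0.00974307  1.21064378  0.          1.94069194 -2.4952651 ]
0.42 0.36 3.14 [ 0.64712388 -0.00974307  1.21064378  0.          1.94069194 -0.9220798 ]
```

```bash
python3 - <<'E'
from h import *
import pickle
out=[]
for p,yw in [((0.54,0.33,0.25),0),((0.55,0.03,0.25),0),((0.55,-0.05,0.25),0),((0.55,-0.28,0.25),0),((.55,-.36,.25),0)]:
    try: move_to(list(p),down(yw))
    except Exception as e: print(p,e);continue
    out.append(get_image("wrist"));print(p,state()["time"])
pickle.dump(out,open('w0.pkl','wb'))
top=np.hstack([out[0]["frame"],out[1]["frame"]]);bot=np.hstack([out[2]["frame"],out[3]["frame"]])
cv2.imwrite('pics/w1.png',out[1]["frame"])
cv2.imwrite('pics/w03.png',cv2.resize(np.vstack([out[0]["frame"],out[3]["frame"]]),None,fx=.75,fy=.75,interpolation=cv2.INTER_AREA))
E
```

```text
(0.54, 0.33, 0.25) 2.0417
(0.55, 0.03, 0.25) 3.2417
(0.55, -0.05, 0.25) 3.7083
(0.55, -0.28, 0.25) 4.675
(0.55, -0.36, 0.25) 5.1417
```

View pics/w1.png

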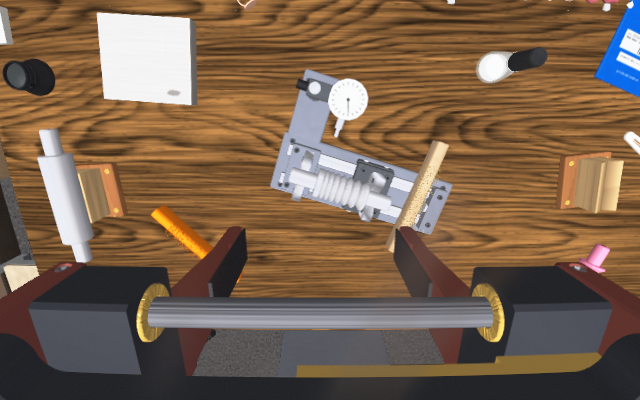

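View pics/w03.png

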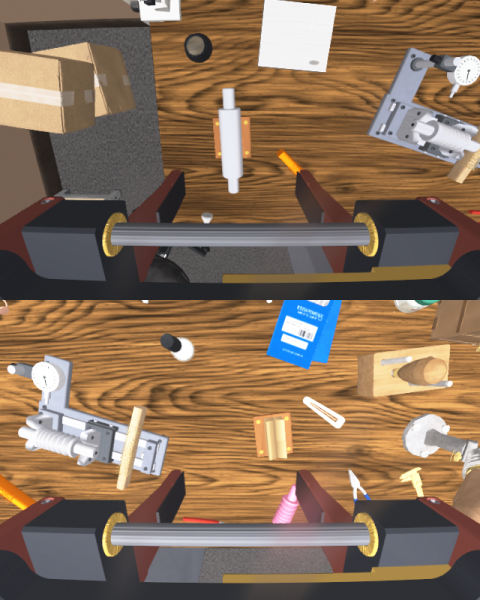

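The wrist view from (0.55,0.03) shows the grooved roll on the rests at (340,192), and the tan brush across the bed at (420,198) to the right of the carriage (375,170). The plain roll is at (63,195) and the empty saddle at (595,183). The orange brush (185,230) and the pink roll (597,257) are excluded. Next I measure from depth in several views.

```bash
cat > m.py <<'E'
from h import *
from scipy.optimize import least_squares
def cyl(P,c0,yaw0,r=0.017,L=0.045,zmin=0.06):
    """fit horizontal cylinder; returns x,y,z axis mid guess, yaw of axis from +y, rms, extent along axis"""
    c=np.array(c0[:2]);x=None;a=yaw0
    Q=P.reshape(-1,3)
    for k in range(4):
        d=np.array([-np.sin(a),np.cos(a)]);n=np.array([np.cos(a),np.sin(a)])
        rel=Q[:,:2]-c
        m=(abs(rel@d)<L)&(abs(rel@n)<r+.006)&(Q[:,2]>zmin)&(Q[:,2]<0.11)
        S=Q[m]
        def f(p):
            n=np.array([np.cos(p[1]),np.sin(p[1])])
            return np.hypot((S[:,:2]-c)@n-p[0],S[:,2]-p[2])-r
        s=least_squares(f,[0,a,c0[2]],loss='soft_l1',f_scale=.001)
        a=s.x[1];c=c+s.x[0]*np.array([np.cos(a),np.sin(a)])
    d=np.array([-np.sin(a),np.cos(a)])
    return c,s.x[2],a,np.median(abs(s.fun)),len(S),(S[:,:2]-c)@d
def along(P,c,a,r,zlo,zhi,L=.15):
    Q=P.reshape(-1,3);d=np.array([-np.sin(a),np.cos(a)]);n=np.array([np.cos(a),np.sin(a)]);rel=Q[:,:2]-c
    m=(abs(rel@n)<r)&(Q[:,2]>zlo)&(Q[:,2]<zhi)&(abs(rel@d)<L)
    return np.sort(rel[m]@d)
def rect(P,c,rad,zlo,zhi):
    Q=P.reshape(-1,3);m=(np.hypot(*(Q[:,:2]-c).T)<rad)&(Q[:,2]>zlo)&(Q[:,2]<zhi)
    S=Q[m];(b,sz,ang)=cv2.minAreaRect((S[:,:2]*1000).astype(np.float32))
    return np.array(b)/1000,np.array(sz),ang,np.median(S[:,2]),len(S)
E
python3 - <<'E'
from m import *
import pickle
W=pickle.load(open('w0.pkl','rb'));t=pickle.load(open('ims0.pkl','rb'))["top"]
sh=lambda r:print('  c',r[0].round(4),'z',round(r[1],4),'yaw',round(r[2],4),'rms',round(r[3],5),r[4],end=' ')
for i,im in enumerate(W+[t]):
    P=pts(im);Q=P.reshape(-1,3)
    dm=(abs(Q[:,0]-.62)<.03)&(abs(Q[:,1]-(.12,.12,-.27,-.27,-.27,.12)[i])<.04)&(abs(Q[:,2])<.02)
    print(i,'desk z',np.median(Q[dm,2]).round(4))
    if i in(0,1,5):
        r=cyl(P,(.519,.34,.0596),.0);print(' plain');sh(r)
        b=along(P,r[0],r[2],.012,.069,.085,.1);n=along(P,r[0],r[2],.008,.045,.085,.12);print('barrel',b[[3,-4]].round(4),'all',n[[3,-4]].round(4))
    if i in(1,2,5,3):
        r=cyl(P,(.531,-.015,.0707),-.35,L=.028);print(' groov');sh(r)
        b=along(P,r[0],r[2],.010,.0815,.095,.08);n=along(P,r[0],r[2],.006,.072,.095,.1);print('barrel',b[[3,-4]].round(4),'all',n[[3,-4]].round(4))
        # brush by colour
        hsv=cv2.cvtColor(im["frame"],cv2.COLOR_BGR2HSV)
        m=(P[...,2]>.034)&(P[...,2]<.066)&(np.hypot(P[...,0]-.516,P[...,1]+.089)<.09)&(hsv[...,1]>60)&(hsv[...,0]>8)&(hsv[...,0]<32)
        S=P[m];bb,sz,an=cv2.minAreaRect((S[:,:2]*1000).astype(np.float32))
        print(' brush',np.round(bb,1),np.round(sz,1),round(an,1),m.sum(),'z pct',np.percentile(S[:,2],[5,25,50,75,95]).round(3))
        lo=S[S[:,2]<.043];print(' brush back',cv2.minAreaRect((lo[:,:2]*1000).astype(np.float32)),np.median(lo[:,2]))
    if i in(3,4,5,1):
        print(' saddle foot',rect(P,np.array([.527,-.329]),.07,.006,.055),'block',rect(P,np.array([.527,-.329]),.06,.033,.055))
E
```

```text
0 desk z -0.0013
 plain
  c [0.5188 0.3447] z 0.0584 yaw -1.5281 rms 0.00036 2121 barrel [-0.0514  0.0584] all [-0.0806  0.0885]
1 desk z -0.0012
 plain
  c [0.5188 0.3452] z 0.0585 yaw -1.5314 rms 0.00055 2113 barrel [-0.0519  0.0586] all [-0.0803  0.0882]
 groov
  c [ 0.5277 -0.0136] z 0.0667 yaw -0.4758 rms 0.00194 1333 barrel [-0.0056  0.054 ] all [-0.0331  0.0819]
 brush [517.1 -90. ] [ 20.9 151.6] 69.8 1488 z pct [0.036 0.045 0.049 0.05  0.052]
 brush back ((519.59423828125, -82.91767120361328), (2.4288578033447266, 150.87310791015625), 69.81988525390625) 0.03848377462313396
 saddle foot (array([ 0.53441748, -0.33637112]), array([76.46079254, 66.11977386]), 7.413241863250732, np.float64(0.030467059795453055), 3226) block (array([ 0.53412415, -0.33684982]), array([67.40437317, 33.62705231]), 8.181035995483398, np.float64(0.0420808883454693), 1529)
2 desk z -0.0013
 groov
  c [ 0.5277 -0.0135] z 0.0668 yaw -0.4835 rms 0.00182 1323 barrel [-0.0068  0.054 ] all [-0.0342  0.0821]
 brush [517.1 -89.6] [ 19.7 150.9] 69.9 1440 z pct [0.04  0.048 0.049 0.05  0.052]
 brush back ((518.762
[... 1062 characters left out ...]
187 0.3452] z 0.0603 yaw -1.5221 rms 0.00107 417 barrel [-0.0813  0.0789] all [-0.0839  0.0844]
 groov
  c [ 0.5292 -0.0147] z 0.0676 yaw -0.1679 rms 0.0023 244 barrel [-0.0115  0.0548] all [-0.0329  0.0796]
 brush [513.5 -91.7] [ 19.1 149.8] 70.0 287 z pct [0.046 0.049 0.051 0.053 0.055]
 brush back ((507.4617614746094, -88.52488708496094), (1.6802902221679688, 80.3892593383789), 59.15201187133789) 0.03997453775078541
 saddle foot (array([ 0.52980878, -0.3188692 ]), array([109.59350586, 118.57751465]), 88.73841094970703, np.float64(0.026811622912996214), 622) block (array([ 0.53096906, -0.33910629]), array([66.26774597, 31.5423851 ]), 7.272228240966797, np.float64(0.04411408373013492), 292)
```

```bash
python3 - <<'E'
from m import *
import pickle
W=pickle.load(open('w0.pkl','rb'))
for i in(1,2):
    im=W[i];P=pts(im);P[...,2]+=.0013;Q=P.reshape(-1,3)
    for zl,zh in((.012,.0195),(.019,.028)):
        hsv=cv2.cvtColor(im["frame"],cv2.COLOR_BGR2HSV)
        m=(P[...,2]>zl)&(P[...,2]<zh)&(np.hypot(P[...,0]-.525,P[...,1]+.02)<.16)&(hsv[...,1]<70)
        mm=cv2.morphologyEx(m.astype(np.uint8),cv2.MORPH_OPEN,np.ones((2,2)))>0
        print(i,zl,mm.sum(),cv2.minAreaRect((P[mm][:,:2]*1000).astype(np.float32)))
    # neck/barrel ridge line: for slices along axis, cylinder apex
    a=-.27
    c=np.array([.535,.004])
    for it in range(4):
        d=np.array([-np.sin(a),np.cos(a)]);n=np.array([np.cos(a),np.sin(a)])
        rel=Q[:,:2]-c;m=(abs(rel@d)<.058)&(abs(rel@n)<.010)&(Q[:,2]>.0765)&(Q[:,2]<.1)
        S=Q[m];l,s=(S[:,:2]-c)@d,(S[:,:2]-c)@n
        k=np.polyfit(l,s,1,w=None);a-=np.arctan(k[0]);c=c+k[1]*n
    b=along(P,c,a,.006,.083,.1,.08);nk=along(P,c,a,.005,.0745,.1,.1)
    rel=Q[:,:2]-c;m=(abs(rel@d)<.03)&(abs(rel@n)<.016)
    print('roll',c.round(4),round(a,4),'barrel',b[[2,-3]].round(4),'all',nk[[2,-3]].round(4),'zmax',np.percentile(Q[m][:,2],98).round(4))
    # local frame about barrel mid
    rel=Q[:,:2]-c;L=rel@d;N=rel@n
    m=(N>.038)&(N<.125)&(abs(L)<.1)&(Q[:,2]>.05)&(Q[:,2]<.11)
    o=np.argsort(N[m])[:12];print('gauge tip N,L,z',np.c_[N[m],L[m],Q[m][:,2]][o].round(3).tolist())
    # horns: steel z .06-.077 at |N| 14..28
    m=(abs(N)>.017)&(abs(N)<.029)&(abs(L)<.12)&(Q[:,2]>.071)&(Q[:,2]<.079)
    h,e=np.histogram(L[m],np.arange(-.07,.07,.004));print('horn L',[(round(x,3),int(y)) for x,y in zip(e,h) if y])
    print('horn N range',np.percentile(N[m],[1,99]))
im=W[1]
f=cv2.resize(im["frame"][60:260,250:470],None,fx=3,fy=3,interpolation=cv2.INTER_CUBIC);cv2.imwrite('pics/crop.png',f)
E
```

```text
1 0.012 4136 ((560.3018188476562, -40.54356384277344), (243.18016052246094, 161.6879425048828), 72.44573211669922)
1 0.019 967 ((565.9598999023438, -26.921730041503906), (194.85487365722656, 133.77044677734375), 72.52725982666016)
roll [0.5372 0.0034] -0.305 barrel [-0.0243  0.0343] all [-0.0543  0.0638] zmax 0.3228
gauge tip N,L,z [[0.038, -0.1, 0.052], [0.038, -0.089, 0.055], [0.038, -0.092, 0.052], [0.038, -0.095, 0.053], [0.038, -0.093, 0.051], [0.039, -0.097, 0.052], [0.039, -0.094, 0.052], [0.039, -0.098, 0.053], [0.039, -0.096, 0.05], [0.039, -0.092, 0.05], [0.039, -0.099, 0.051], [0.04, -0.096, 0.052]]
horn L [(np.float64(-0.042), 31), (np.float64(-0.038), 59), (np.float64(-0.034), 68), (np.float64(-0.03), 16), (np.float64(-0.022), 1), (np.float64(-0.014), 1), (np.float64(-0.006), 1), (np.float64(0.026), 1), (np.float64(0.03), 1), (np.float64(0.042), 14), (np.float64(0.046), 66), (np.float64(0.05), 68), (np.float64(0.054), 24)]
horn N range [-0.02867409  0.02668569]
2 0.012 4113 ((560.5891723632812, -38.34190368652344), (240.85643005371094, 163.20407104492188), 72.38874816894531)
2 0.019 1073 ((565.4445190429688, -39.10145568847656), (199.59133911132812, 116.50746154785156), 57.64955520629883)
roll [0.5377 0.0032] -0.3057 barrel [-0.0252  0.0342] all [-0.0552  0.0645] zmax 0.3308
gauge tip N,L,z [[0.038, -0.094, 0.051], [0.038, -0.097, 0.052], [0.038, -0.091, 0.05], [0.039, -0.095, 0.052], [0.039, -0.1, 0.051], [0.039, -0.096, 0.053], [0.039, -0.09, 0.05], [0.039, -0.097, 0.051], [0.039, -0.092, 0.053], [0.039, -0.098, 0.051], [0.039, -0.088, 0.054], [0.04, -0.093, 0.053]]
horn L [(np.float64(-0.042), 43), (np.float64(-0.038), 64), (np.float64(-0.034), 49), (np.float64(0.014), 1), (np.float64(0.026), 2), (np.float64(0.03), 1), (np.float64(0.042), 21), (np.float64(0.046), 65), (np.float64(0.05), 66), (np.float64(0.054), 29)]
horn N range [-0.02812004  0.02635029]
```

View pics/crop.png

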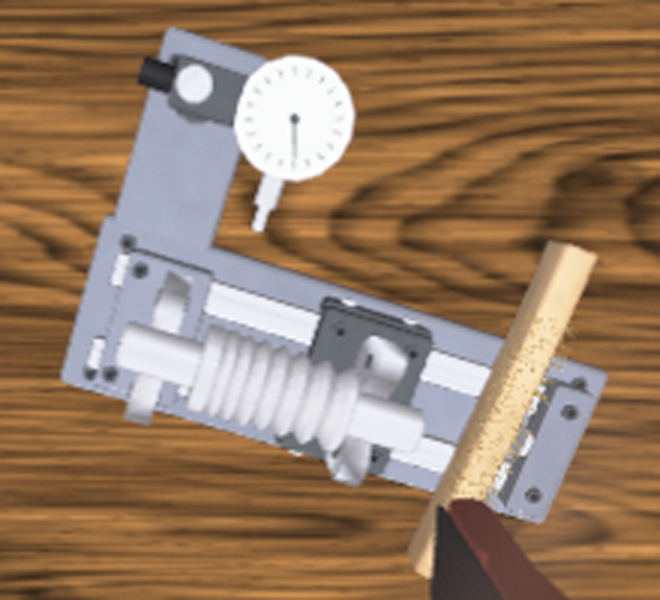

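The crop confirms the right roll: grey with V grooves, at (275,385). The plunger tip is at (258,228), about 22–25 mm towards +y from the roll's middle, so a mid-barrel grasp clears it. The brush's upper end (570,260) juts out past the bed and can be gripped there. Stand yaw is −0.306, and both the roll fit and the bed edge give that value. Now I pick up the grooved roll and lay it in the saddle.

```bash
cat >> h.py <<'E'
A=-0.3055; SD=np.array([-np.sin(A),np.cos(A)]); SN=np.array([np.cos(A),np.sin(A)]); SO=np.array([.5312,-.0163])
YS=np.pi/2+A
def st(x,y): return SO+x*SN+y*SD
def at(xy,z): return [float(xy[0]),float(xy[1]),float(z)]
def lower(xy,z,zmin,thr=2.5,step=.001,q=None):
    """go down to z, then step down until the load comes off"""
    move_l(at(xy,z),.12);hold(.15);f0=state()["ft_force"][2]
    while z>zmin:
        z-=step;move_l(at(xy,z),.02);f=state()["ft_force"][2]
        if f-f0>thr: break
    print('down z',round(z,4),'f0',round(f0,2),'f',round(f,2));return z
E
python3 - <<'E'
from m import *
import pickle
for im in pickle.load(open('w0.pkl','rb'))[1:3]:
    Q=pts(im).reshape(-1,3);Q[:,2]+=.0013;rel=Q[:,:2]-[.5389,.0079]
    m=(abs(rel@SD)<.028)&(abs(rel@SN)<.003)&(Q[:,2]<.11);print('apex',np.percentile(Q[m][:,2],[10,50,90]).round(4))
g=np.array([.5389,.0079])-.003*SD;q=down(YS)
move_to(at(g,.17),q);move_l(at(g,.0657),.15);close();s=state();print(s["finger_gap"],s["finger_force"],s["time"])
move_l(at(g,.075),.05);move_l(at(g,.15),.15);s=state();print(s["finger_gap"],s["ft_force"],s["time"])
E
```

```text
apex [0.0841 0.0865 0.0882]
apex [0.0162 0.086  0.0879]
0.03348159329206853 29.997677206993103 8.2667
0.033103270918757616 [ 0.14546936 -0.24649013 -4.95165044] 9.25
```

```bash
python3 - <<'E'
from m import *
t=.127;p=np.array([.5346,-.3378])-.003*np.array([np.cos(t),np.sin(t)])
move_to(at(p,.15),down(t))
lower(p,.0575,.050)
s=state();print(s["time"],s["ft_force"])
gripper_open();hold(.1);move_l(at(p,.16),.2)
# look
move_to([.55,-.25,.22],down(0));im=get_image("wrist");P=pts(im);P[...,2]+=.0013
r=cyl(P,(.5346,-.3378,.0596),t-np.pi/2,L=.028)
print(r[:4],r[5][[0]]);print(along(P,r[0],r[2],.008,.0725,.085,.08)[[3,-4]],along(P,r[0],r[2],.006,.05,.085,.1)[[3,-4]])
Q=P.reshape(-1,3);rel=Q[:,:2]-[.5346,-.3378];m=(np.abs(rel)<[.02,.003]).all(1);print('apex',np.percentile(Q[m][:,2],[50,90]),state()["time"])
cv2.imwrite('pics/w4.png',im["frame"])
E
```

```text
down z 0.0535 f0 -4.61 f 1.55
12.6083 [-1.94513001  0.45576411  1.54931603]
(array([ 0.53457397, -0.33761197]), np.float64(0.05840600059149174), np.float64(-1.433980256962883), np.float64(0.0008825269398762062)) [0.02778599]
[-0.02950376  0.02993178] [-0.02932616  0.06016557]
apex [0.07530252 0.07686482] 14.9083
```

View pics/w4.png

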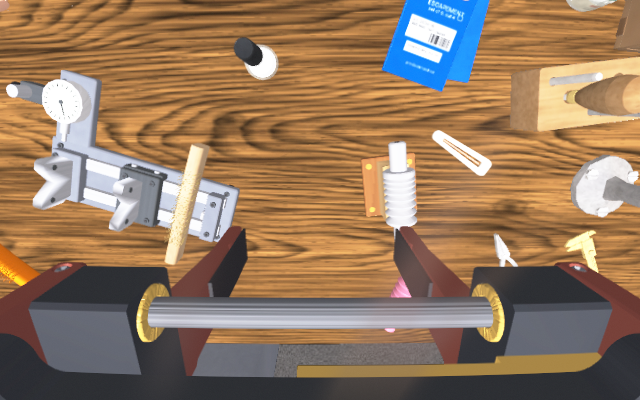

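The grooved roll lies in the saddle at (400,190), within 1 mm of its seat and 0.01 rad of its axis. The brush at (185,205) has not moved. Next is the brush.

```bash
python3 - <<'E'
from m import *
t=np.radians(-20.2);u=np.array([np.cos(t),np.sin(t)]);g=np.array([.5165,-.0903])+.053*u
move_to(at(g,.15),down(t));move_l(at(g,.036),.15);close();s=state();print(s["finger_gap"],s["time"])
move_l(at(g,.06),.08);move_l(at(g,.14),.2);print(state()["ft_force"])
p=np.array([.41,.003]);move_to(at(p,.12),down(np.pi/2))
lower(p,.018,.012,thr=.8)
gripper_open();hold(.1);move_l(at(p,.15),.2)
print(state()["time"])
# push position, above stand between the rests
a=st(0,.025);move_to(at(a,.15),down(YS));close()
im=get_image("wrist");P=pts(im);P[...,2]+=.0013
cv2.imwrite('pics/w5.png',im["frame"]);s=state();print(s["time"],s["finger_gap"])
E
```

```text
0.025502386185731512 17.4667
[-0.53799004  0.48856339 -1.90682974]
down z 0.012 f0 -0.13 f 0.07
24.6583
26.6333 0.0005124248645370105
```

View pics/w5.png

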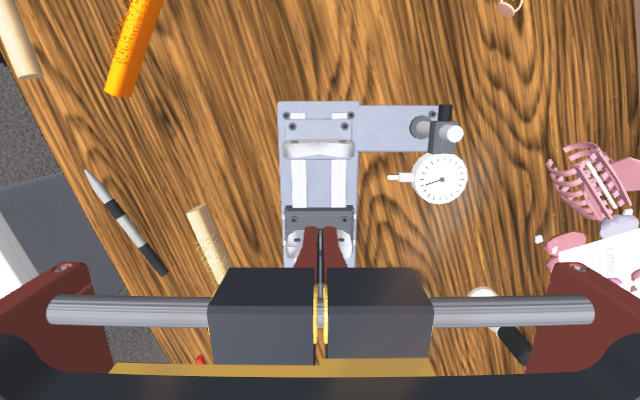

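The brush lies on the desk, bristles up, at (205,235). The fingertips (322,225) are above the gap between the rests. Now I push the carriage home.

```bash
python3 - <<'E'
from m import *
a=st(0,.025);move_l(at(a,.050),.15);hold(.1);f0=np.array(state()["ft_force"])
move_l(at(st(0,-.045),.050),.08);print((np.array(state()["ft_force"])-f0)[:2]@SD)
y=-.045
while y>-.068:
    y-=.001;move_l(at(st(0,y),.050),.02);f=(np.array(state()["ft_force"])-f0)[:2]@SD
    if f>18: break
print('y',y,'f',f,state()["time"])
move_l(at(st(0,y+.012),.050),.1);move_l(at(st(0,y+.012),.15),.2)
gripper_open()
move_to([.57,-.02,.22],down(0));im=get_image("wrist");P=pts(im);P[...,2]+=.0013;Q=P.reshape(-1,3)
cv2.imwrite('pics/w6.png',im["frame"])
rel=Q[:,:2]-SO;L=rel@SD;N=rel@SN
for lo,hi in((.05,.09),(-.09,-.0)):
    m=(L>lo)&(L<hi)&(abs(N)<.035)&(Q[:,2]>.069)&(Q[:,2]<.08)
    b=cv2.minAreaRect((np.c_[N,L][m]*1000).astype(np.float32));print('rest (x,y)',b,np.percentile(Q[m][:,2],95))
    v=(L>lo)&(L<hi)&(abs(N)<.02)&(Q[:,2]>.05)&(Q[:,2]<.072);k=[(round(float(n),3),Q[v&(abs(N-n)<.001)][:,2].max().round(4)) for n in np.arange(-.012,.0121,.003) if (v&(abs(N-n)<.001)).any()];print('V',k)
m=(np.hypot(Q[:,0]-.41,Q[:,1]+.05)<.12)&(Q[:,2]>.009)&(Q[:,2]<.05)&(N<-.045)
b=cv2.minAreaRect((Q[m][:,:2]*1000).astype(np.float32));print('brush',b,np.percentile(Q[m][:,2],[5,50,95]),state()["time"])
E
```

```text
-1.2720501233483252
y -0.05800000000000001 f 20.188741677638667 31.825
rest (x,y) ((-1.198801040649414, 71.03888702392578), (56.23126220703125, 10.356269836425781), 0.11173709481954575) 0.07588391643562371
V [(-0.012, np.float64(0.0705)), (-0.009, np.float64(0.0686)), (-0.006, np.float64(0.065)), (-0.003, np.float64(0.061)), (-0.0, np.float64(0.0605)), (0.003, np.float64(0.064)), (0.006, np.float64(0.0663)), (0.009, np.float64(0.0702)), (0.012, np.float64(0.0719))]
rest (x,y) ((-1.3674468994140625, -68.20648956298828), (56.3480224609375, 10.79759693145752), 0.22427700459957123) 0.07586987404671432
V [(-0.012, np.float64(0.0703)), (-0.009, np.float64(0.0674)), (-0.006, np.float64(0.0641)), (-0.003, np.float64(0.0614)), (-0.0, np.float64(0.0603)), (0.003, np.float64(0.0628)), (0.006, np.float64(0.0665)), (0.009, np.float64(0.0696)), (0.012, np.float64(0.0715))]
brush ((372.1582336425781, -44.49458312988281), (96.63777160644531, 160.59498596191406), 1.0365113019943237) [0.01018229 0.02503552 0.02897632] 35.3917
```

View pics/w6.png

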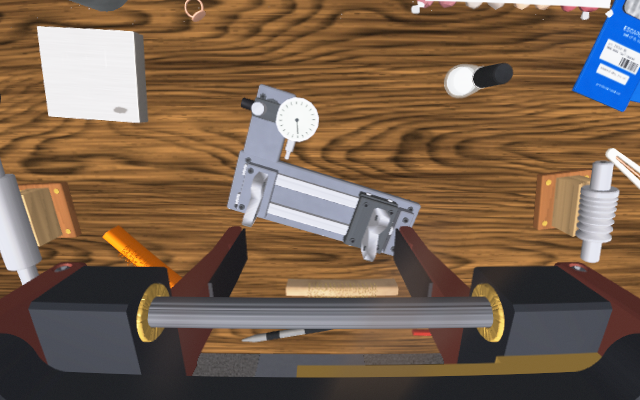

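The carriage is home: the rests measure 139 mm apart, the force rose to 20 N at the stop, and both Vs sit at the expected height. The brush is flat at (340,288). Now the plain roll.

```bash
python3 - <<'E'
from m import *
g=np.array([.5223,.3453]);t=.041
move_to(at(g,.16),down(t));move_l(at(g,.0546),.15);close();s=state();print(s["finger_gap"],s["time"])
move_l(at(g,.065),.05);move_l(at(g,.17),.2);s=state();print(s["finger_gap"],s["ft_force"],s["moment"])
p=st(-.001,.0013);move_to(at(p,.17),down(YS));move_l(at(p,.085),.12)
lower(p,.0695,.060);s=state();print(s["ft_force"],s["moment"],s["time"])
E
```

```text
0.03348810327732643 38.5167
0.03328048839543619 [-0.55790011  0.0212503  -8.67149375] [0.01079708 0.15161776 0.00744539]
down z 0.0645 f0 -6.68 f 3.83
[-4.59344023  0.38258278  3.82991343] [ 0.00598447  0.98454681 -0.02880108] 43.7
```

```bash
python3 - <<'E'
from m import *
s=state();p=s["ee_pos"];gripper_open();hold(.1);move_l(at(p,.16),.2)
move_to([.57,-.02,.22],down(0));hold(.2);im=get_image("wrist");P=pts(im);P[...,2]+=.0013
cv2.imwrite('pics/w7.png',im["frame"])
r=cyl(P,(*st(0,0),.0707),A,L=.05,zmin=.075)
rel=r[0]-st(-.0012,.0014);print('x',rel@SN,'y0',rel@SD,'z',r[1],'yaw',r[2],'rms',r[3])
print(along(P,r[0],r[2],.008,.083,.095,.1)[[3,-4]],along(P,r[0],r[2],.006,.074,.095,.12)[[3,-4]],state()["time"])
E
```

```text
x -0.00011894017419326934 y0 -0.00140230627931324 z 0.07064942975896814 yaw -0.30376748496337636 rms 0.00038484049494668174
[-0.05258064  0.05590514] [-0.08263974  0.08583233] 46.7917
```

View pics/w7.png

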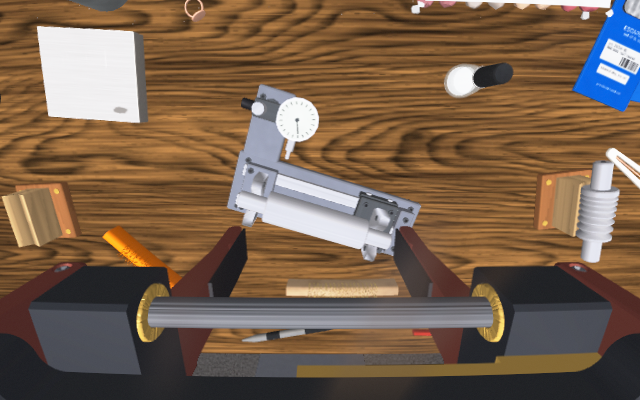

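The plain roll lies in both Vs at (315,220): z = 70.6 mm, yaw within 0.002 rad and about 0.3 mm along the bed. The brush (340,288) is clear of the stand and the grooved roll (598,212) is in its saddle.

```bash
python3 -c "
from h import *
print(job_done(),state()['time'])"
```

```text
the job is handed in; nothing more can be done
the job is handed in; nothing more can be done
```

The job is handed in, verdict not shown; by my last camera checks the grooved roll is in the saddle, the carriage is home, the plain roll is in both Vs, and the brush lies bristles up on the desk clear of the stand.

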